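# Set out the bench for dissolving a weighed solid

## Robot

A 7-joint arm with a two-finger parallel gripper is mounted at the origin on the work surface. World frame = base frame: x ahead of the robot, y to its left, z up, the work surface at z = 0. Lengths are in m, angles in rad, forces in N, time in s.
With the tool pointing down it reaches from about 0.35 to 0.9 m from the base axis. Payload 19.9 kg.
Tool frame: the origin (TCP) lies on the centre line of the jaws, within the pads' length; the fingertips stand 22 mm ahead of it and the grasp point (between the pads) lies 3 mm ahead of it; y points along the fingers, x is the direction in which the jaws open and shut, and the axes are right-handed (so a half turn about y gives the same grasp; the last joint's range is limited). The gripper opens to 85 mm and grips with 20 to 120 N. Pads are 22 mm wide; open, the fingers measure 114 mm over their backs; the gripper's body (76 mm by 85 mm) begins 54 mm behind the grasp point. The pads swing forward as they close: fully open they stand 13 mm farther back than shut.
Start: joints at [1.117, 0.417, -0.01, 1.614, 0.005, 1.111, -0.053], TCP at [0.25, -0.573, 0.253] pointing down, gripper open.
Joint ranges: [-2.81, 2.81], [-0.39, 2.02], [-1.27, 1.25], [0.06, 2.57], [-1.19, 4.33], [0.19, 2], [-2.82, 2.82]. Speed limits (rad/s): [1.89, 1.89, 2.39, 2.39, 3.01, 3.01, 3.01].

## Interface

Orientations are given as a unit quaternion [w, x, y, z].
In Python, from workcell import arm gives the robot as it stands. The module is installed in compiled form; this text tells all that it offers.
- The arm moves only by the tool arm_command, never from a script. Its argument "rows" is a list that holds one entry, the list of rows, each a list of 4 numbers: the shift along the tool's x, y, z in m, then the turn about the tool's y in degrees. In form: [[[dx, dy, dz, roll], ...]]. A call has exactly 5 rows; each row shifts and turns the commanded pose from where the row before left it, along the tool's axes as they then stand; what a row does not reach is not made up. A row lasts 1/10 s, in which the tool goes at most 50 mm and 8.59 degrees, less where a joint would pass 70% of its speed; a pose out of reach is approached as far as the arm can. A call with a gripper value outside its range is refused whole. "jaw" is the opening, from 0 (shut) to 1 (fully open), set as the call begins (left out, the last holds). The fingers move at their own pace and stop on an object; the grip force is fixed at half the most. Time passes only in rows, so rows that do not move let the fingers close, or fill a call up. It gives the time, the measured TCP pose, the force and the opening at its end, in the units of the state.
- arm.observe(): the state, without advancing time (a new reading comes with each control period).
- arm.camera(name): name is "scene" or "top" or "wrist"; returns (picture, depth): 384x512x3 uint8, red, green, blue; 384x512 float32, m along the optical axis (not along the pixel's ray), 0 where there is no reading.
- arm.calibration(name): a dict with "mtx" (3x3 intrinsics, pixels), "origin" and "orientation" of the camera in the world; the wrist camera has in their place "tool_from_camera" (4x4, takes a point from camera to tool coordinates, whose origin is the TCP and whose axes are the tool frame's). Camera axes: x right, y down, z forward; pixel columns grow to the right and rows downward; lengths in m; the calibration is good to about 2 mm. A picture is of the moment at which its call begins: read the wrist's pose just before it. calibration takes no time and is no camera call.
- arm.close_job(): hands the job in, once; it reports no verdict.
The state is a dict: "time_s": time; "joints": joint angles; "joint_velocities": joint speeds; "tau": joint torques, N m; "ee_pos": TCP position; "eef_rot": TCP orientation; "contact_force": force on the tool from outside, world axes, zero at the start; "torque": the same for the moment, N m; "width": opening from 0.0 (shut) to 1.0 (fully open).
Only numpy, scipy, OpenCV 4.12 (cv2) and the standard library are available. Lean on these libraries where they do the work, as an engineer would, in place of code of your own. Each camera call takes 0.05 s, during which the arm holds its last target. There are 200 camera calls.

## Task

Set the bench out ready for weighing and dissolving: stand the small beaker in the middle of the balance's pan and the large beaker in the middle of the stirrer's top plate, stand the conical flask on the bench midway between the middles of pan and plate and in line with them, and seat the funnel, stem down, in the flask's mouth, so that both beakers can be poured into it. Set the glassware down gently, leave everything upright, and leave the jar, the wash bottle and the dishes where they stand.

Things in the scene. Friction and masses are not known exactly. Their poses are not given: they have to be found in the camera images.
- small_beaker_mid (a point): The small glass beaker: open, straight-walled, outside diameter 42 mm, 60 mm tall, wall 3 mm, thin white rim line, a tiny pouring lip. 40 g. Stands loose on the bench at the start. The point is on its axis, half-way up (30 mm above its underside); z up the axis.
- large_beaker_mid (a point): The large glass beaker: open, straight-walled, outside diameter 60 mm, 80 mm tall, wall 3 mm, otherwise like the small one. About 100 g. Stands loose on the bench. The point is on its axis, half-way up (40 mm above its underside); z up the axis.
- flask_mid (a point): Conical glass flask, 118 mm tall, about 110 g, loose on the bench: base 72 mm across, body narrowing to a straight neck 34 mm in outside diameter from 80 mm to 118 mm above the underside, thin bead at the rim; open mouth 28 mm inside. Point: on its axis, half-way up (59 mm above its underside, 59 mm below the mouth); z up the axis.
- funnel_rim (a point): White plastic powder funnel, 71 mm tall, 40 g: rim band 60 mm across and 14 mm high, then a 60 degree cone 37 mm high, then a stem 17 mm across, 20 mm long. Hangs upright in a ring of the grey stand, lifts straight out. Point: on its axis, middle of the rim band, 7 mm below the top edge, 64 mm above the stem's tip; z up. Seated in the flask it is about 93 mm above the flask's point.
- stand: Grey plastic funnel stand, fixed: round foot 90 mm across, post 125 mm tall, a level arm with a ring (46 mm outside, 32 mm hole, top 122 mm above the bench) 65 mm either side of the post; the ring toward the robot holds the funnel, the other a black rubber stopper (top at 136 mm). Origin on the bench under the post; the funnel's ring lies along its own -x.
- balance_pan (a point): The top-pan balance, fixed: low grey case 140 mm wide with a sloping black key panel on the robot's side, and a round steel weighing pan 120 mm across. The point is the centre of the pan's upper face, 60 mm above the bench; the case reaches 115 mm from it toward the robot (its own -x), 75 mm away from the robot and 70 mm to each side.
- stirrer_plate (a point): The hotplate stirrer, fixed: white case 132 mm wide with two black knobs on the robot's side, and a square white ceramic top plate 120 mm across with two thin grey rings. The point is the centre of the plate's upper face, 85 mm above the bench; the case reaches 105 mm from it toward the robot (its own -x), 65 mm away from the robot and 66 mm to each side.
- jar: Bystander: a closed white plastic jar with a blue screw cap, 46 mm across, 61 mm tall, loose on the bench among the glassware. Origin at the centre of its underside.
- wash_bottle: Bystander: a white plastic wash bottle with a blue cap and a thin bent spout, 60 mm across, about 170 mm tall with its spout, loose on the bench. Origin at the centre of its underside.
- dishes: Bystander: two closed glass dishes stacked, 90 mm across, 32 mm tall in all, loose on the bench behind the two instruments. Origin at the centre of its underside.
Not all that is in view belongs to the job. Leave any orange or red look-alike of the part that bears small_beaker_mid alone.

How it is judged:
By the outcome, as a careful person would: the job done as asked, in the order asked, and still so for the second after the job is handed in, with the robot touching nothing.
It also fails if it takes over 109 s, if anything falls off the work surface, if the arm or the gripper's body presses on something with over 40 N, if the wrist force passes 120 N, or if a joint passes its speed limit or range.

## Working session

There is one attempt and no reset: what is moved stays moved. The work goes in short steps, Python scripts to look and compute and a tool call to move; the robot and the scene stay as the last step left them, time stands still between calls to the robot, and variables do not carry over. Pictures are saved under pics/ and viewed, about 12 in all and at most 16, crops included, and the job is handed in when it is done.

Besides the shell and the picture viewer there is one more tool, called after "Request:" by a JSON object that holds its "method" and its "body". arm_command: Moves the arm, as the interface text tells. Its arguments: {"type":"object","properties":{"rows":{"type":"array"},"jaw":{"type":"number"}},"required":["rows"]}

```bash
mkdir -p pics; cat > h.py <<'E'
import numpy as np, cv2
from workcell import arm
from scipy.spatial.transform import Rotation as R
def rot(q): return R.from_quat([q[1],q[2],q[3],q[0]]).as_matrix()
def cam(name):
    s=arm.observe(); c=arm.calibration(name); K=np.array(c["mtx"])
    if name=="wrist":
        T=np.array(c["tool_from_camera"]); Rt=rot(s["eef_rot"]); M=Rt@T[:3,:3]; o=np.array(s["ee_pos"])+Rt@T[:3,3]
    else: M=rot(c["orientation"]); o=np.array(c["origin"])
    im,d=arm.camera(name)
    return im,d,K,M,o
def save(fn,im): cv2.imwrite("pics/"+fn,cv2.cvtColor(im,cv2.COLOR_RGB2BGR))
def pts(d,K,M,o):
    v,u=np.mgrid[:d.shape[0],:d.shape[1]]
    p=np.stack([(u-K[0,2])/K[0,0]*d,(v-K[1,2])/K[1,1]*d,d],-1)
    return p@M.T+o
def ray(u,v,z,K,M,o):
    r=M@np.array([(u-K[0,2])/K[0,0],(v-K[1,2])/K[1,1],1]); return o+r*(z-o[2])/r[2]
def store(name,fn):
    im,d,K,M,o=cam(name); save(fn+".png",im); np.savez("pics/"+fn,im=im,d=d,K=K,M=M,o=o)
def load(fn):
    f=np.load("pics/"+fn+".npz"); return f["im"],f["d"],f["K"],f["M"],f["o"]
E
python3 - <<'E'
from h import *
for n in("scene","top","wrist"):
    store(n,n+"0"); im,d,K,M,o=load(n+"0"); print(n,o.round(3),M.round(2).tolist(),K[0,0])
s=arm.observe();print(s)
a=np.hstack([load("scene0")[0],load("top0")[0]]);
E
```

```text
scene [ 1.271 -0.305  0.634] [[0.39, 0.53, -0.76], [0.92, -0.21, 0.33], [0.01, -0.82, -0.57]] 348.55948665788077
top [0.469 0.012 1.504] [[0.0, -1.0, 0.06], [-1.0, -0.0, -0.02], [0.02, -0.06, -1.0]] 464.95246272070375
wrist [ 0.324 -0.54   0.373] [[0.4, -0.87, -0.29], [-0.92, -0.38, -0.13], [-0.0, 0.32, -0.95]] 266.4457046584691
{'time_s': 0.15, 'joints': array([ 1.11752154,  0.41783794, -0.01032817,  1.61402909,  0.00469262,
        1.11071292, -0.05303741]), 'joint_velocities': array([-0.00026973, -0.00081076, -0.00030949, -0.0007384 , -0.00204707,
        0.00055511, -0.00113074]), 'tau': array([-1.63489144e-04, -8.64746404e+01,  6.79180752e-01, -4.35060740e+01,
        1.91117695e-02,  5.84869384e-03, -5.01759837e-05]), 'ee_pos': array([ 0.25005838, -0.57252462,  0.25280604]), 'eef_rot': array([ 0.59182344, -0.59148837,  0.38752145, -0.38692847]), 'contact_force': array([-0.17609995,  0.40805981,  0.59911079]), 'torque': array([-0.00204206, -0.01874696,  0.02152728]), 'width': 0.998464062264307}
```

View pictures.

View pics/top0.png

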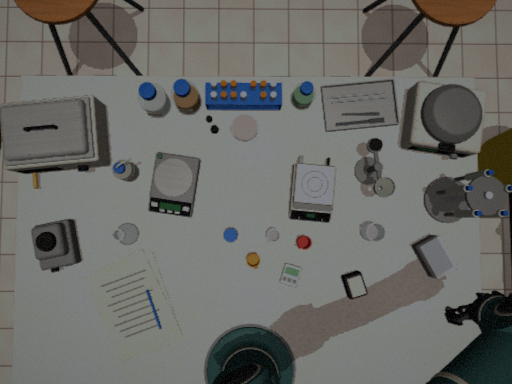

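View pics/scene0.png

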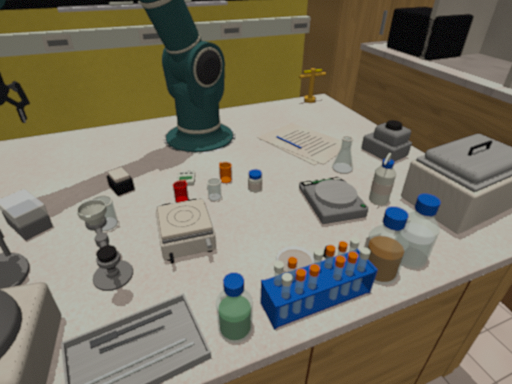

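```bash
python3 - <<'E'
from h import *
print(rot(arm.observe()["eef_rot"]).round(3))
im,d,K,M,o=load("top0"); P=pts(d,K,M,o)
z=P[...,2]; ok=d>0; print((~ok).mean())
# height map clusters
h=((z>0.012)&ok).astype(np.uint8)
n,l,st,c=cv2.connectedComponentsWithStats(h)
for i in range(1,n):
    if st[i,4]>60:
        q=P[l==i]; print(i,st[i],c[i].round(0),q.min(0).round(3),q.max(0).round(3))
E
```

```text
[[ 0.4   -0.     0.916]
 [-0.916  0.001  0.4  ]
 [-0.001 -1.    -0.   ]]
0.004048665364583333
1 [170  79  31  36 822] [185.  97.] [0.814 0.157 0.012] [0.897 0.243 0.182]
2 [321  79  79  53 444] [361. 104.] [ 0.762 -0.489  0.012] [ 0.935 -0.233  0.03 ]
3 [ 205   80   77   30 1826] [243.  93.] [ 0.832 -0.1    0.012] [0.904 0.14  0.134]
4 [291  81  24  29 519] [303.  95.] [ 0.832 -0.202  0.012] [ 0.904 -0.135  0.151]
5 [ 400   81   87   78 5464] [443. 119.] [ 0.668 -0.726  0.013] [ 0.901 -0.486  0.172]
6 [137  82  34  36 863] [153. 100.] [0.803 0.257 0.012] [0.892 0.343 0.184]
13 [   0   95  110   94 7610] [ 54. 135.] [0.574 0.445 0.014] [0.845 0.737 0.208]
56 [230 113  28  28 621] [244. 126.] [ 0.729 -0.025  0.012] [0.817 0.062 0.041]
87 [361 138  34  60 782] [378. 171.] [ 0.541 -0.423  0.012] [ 0.722 -0.352  0.165]
88 [ 148  152   52   66 2679] [173. 184.] [0.483 0.159 0.013] [0.688 0.321 0.068]
89 [ 288  155   47   68 2477] [311. 192.] [ 0.467 -0.267  0.015] [ 0.678 -0.124  0.094]
90 [112 158  26  24 444] [124. 170.] [0.596 0.348 0.012] [0.655 0.415 0.173]
100 [ 423  169   89   54 30
[... 365 characters left out ...]
[0.448 0.082 0.066]
123 [266 228  14  16  75] [273. 236.] [ 0.402 -0.093  0.013] [ 0.448 -0.052  0.064]
125 [ 412  235   46   45 1216] [434. 257.] [ 0.293 -0.639  0.012] [ 0.427 -0.52   0.089]
127 [296 236  15  14  92] [303. 243.] [ 0.384 -0.189  0.016] [ 0.424 -0.149  0.066]
128 [246 253  14  16  83] [253. 261.] [ 0.325 -0.031  0.012] [0.371 0.009 0.066]
129 [280 263  21  24 336] [290. 275.] [ 0.264 -0.163  0.012] [ 0.337 -0.098  0.026]
131 [341 271  26  29 512] [354. 285.] [ 0.227 -0.366  0.012] [ 0.313 -0.292  0.07 ]
133 [ 425  291   87   93 4890] [482. 343.] [ 0.176 -0.635  0.243] [ 0.311 -0.313  0.686]
150 [ 208  329   81   55 2793] [249. 363.] [-0.036 -0.123  0.012] [0.131 0.128 0.366]
```

```bash
cat > m.py <<'E'
from h import *
def circ(q):
    A=np.c_[2*q,np.ones(len(q))]; s=np.linalg.lstsq(A,(q**2).sum(1),rcond=None)[0]
    return s[:2],np.sqrt(s[2]+s[:2]@s[:2])
def report(P,ok,name,c,r,zl,zh):
    m=ok&(np.hypot(P[...,0]-c[0],P[...,1]-c[1])<r)&(P[...,2]>zl)&(P[...,2]<zh)
    q=P[m]
    if len(q)<8: print(name,"few",len(q)); return
    mn=q.min(0);mx=q.max(0);hull=cv2.convexHull(q[:,:2].astype(np.float32))[:,0]
    cc,rr=circ(hull.astype(float)); mr=cv2.minAreaRect(hull)
    print(name,len(q),"mid",((mn+mx)/2)[:2].round(4),"circ",cc.round(4),round(rr,4),"z med/95",np.median(q[:,2]).round(4),np.percentile(q[:,2],95).round(4),"rect",np.round(mr[0],4),np.round(mr[1],3),round(mr[2],1))
L=[("small",(.425,-.072),.035,.035,.08),("large",(.435,-.386),.045,.055,.1),("flask",(.43,.385),.03,.1,.14),("flaskbase",(.43,.385),.05,.008,.14),
("pan",(.6,.24),.075,.053,.075),("plate",(.595,-.195),.1,.075,.1),("funnel",(.545,-.39),.05,.15,.19),("stopper",(.69,-.39),.04,.128,.145),("dishes",(.77,.02),.06,.02,.05),("jar",(.426,.06),.04,.05,.08),("wash",(.625,.38),.05,.1,.2)]
E
python3 - <<'E'
from m import *
for n in("top0","scene0"):
    im,d,K,M,o=load(n);P=pts(d,K,M,o);ok=d>0;print(n)
    b=ok&(np.abs(P[...,0]-.45)<.1)&(np.abs(P[...,1]-.15)<.04); print("bench",np.median(P[b][:,2]))
    for a in L: report(P,ok,*a)
a=load("top0")[0][120:260,90:410]; save("c1.png",cv2.resize(a,None,fx=2.5,fy=2.5,interpolation=cv2.INTER_CUBIC))
E
```

```text
top0
bench -0.0011519295770874294
small 65 mid [ 0.424  -0.0727] circ [ 0.425  -0.0728] 0.0215 z med/95 0.058 0.0622 rect [ 0.4265 -0.0729] [0.041 0.042] 20.2
large 141 mid [ 0.4353 -0.3862] circ [ 0.4371 -0.3862] 0.0304 z med/95 0.0751 0.0831 rect [ 0.4371 -0.3866] [0.059 0.06 ] 18.2
flask 84 mid [0.4285 0.3909] circ [0.4296 0.3909] 0.0185 z med/95 0.1155 0.1201 rect [0.4286 0.3909] [0.035 0.037] 1.0
flaskbase 416 mid [0.427  0.3895] circ [0.4293 0.3895] 0.0349 z med/95 0.0531 0.1175 rect [0.4309 0.3886] [0.071 0.066] 29.7
pan 1107 mid [0.6054 0.2371] circ [0.6058 0.2378] 0.0593 z med/95 0.0587 0.0635 rect [0.6053 0.2371] [0.119 0.116] 89.3
plate 1542 mid [ 0.5783 -0.1983] circ [ 0.5821 -0.1968] 0.0791 z med/95 0.0841 0.0892 rect [ 0.576  -0.1978] [0.121 0.137] 85.1
funnel 60 mid [ 0.5651 -0.3922] circ [ 0.5706 -0.3927] 0.0296 z med/95 0.1581 0.1621 rect [ 0.5645 -0.3918] [0.059 0.048] 86.4
stopper 133 mid [ 0.7001 -0.3728] circ [ 0.6991 -0.374 ] 0.0191 z med/95 0.1355 0.1405 rect [ 0.6981 -0.3742] [0.036 0.039] 45.6
dishes 606 mid [0.7731 0.0182] circ [0.7736 0.0173] 0.0442 z med/9
[... 983 characters left out ...]
589  -0.1991] 0.0763 z med/95 0.0859 0.0876 rect [ 0.5854 -0.1984] [0.119 0.123] 84.9
funnel 168 mid [ 0.5666 -0.3932] circ [ 0.5704 -0.3934] 0.0297 z med/95 0.1565 0.1613 rect [ 0.5651 -0.3924] [0.059 0.048] 80.8
stopper 264 mid [ 0.7012 -0.3758] circ [ 0.7007 -0.3759] 0.0192 z med/95 0.1365 0.1381 rect [ 0.7004 -0.3756] [0.038 0.038] 32.6
dishes 555 mid [0.7678 0.0181] circ [0.7723 0.0167] 0.0421 z med/95 0.0328 0.0346 rect [0.768  0.0181] [0.073 0.085] 1.8
jar 122 mid [0.4287 0.0608] circ [0.43   0.0613] 0.0211 z med/95 0.0611 0.0635 rect [0.431  0.0621] [0.04  0.042] 67.9
wash 310 mid [0.6334 0.3787] circ [0.6387 0.3773] 0.0288 z med/95 0.118 0.162 rect [0.6333 0.3792] [0.063 0.049] 88.7
```

View pics/c1.png

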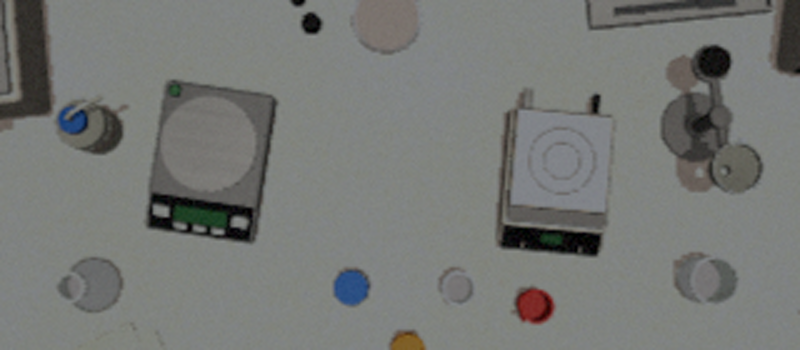

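Request:
{"method": "arm_command", "body": {"rows": [[[0, 0, 0, -8.3], [0, 0, 0, -8.3], [0, 0, 0, -8.3], [0, 0, 0, -8.3], [0, 0, 0, -8.3]]], "jaw": 1}}

```text
time_s: 0.65
ee_pos: [0.2501, -0.5726, 0.253]
eef_rot: [0.691, -0.691, 0.151, -0.15]
contact_force: [-0.2, -0.3, 0.4]
width: 1.002
```

Request:
{"method": "arm_command", "body": {"rows": [[[0, 0, 0, -8.3], [0, 0, 0, -8.3], [0, 0, 0, -8.3], [0, 0, 0, 0], [0, 0, 0, 0]]]}}

```text
time_s: 1.15
ee_pos: [0.25, -0.5727, 0.2531]
eef_rot: [0.707, -0.707, 0.002, -0.002]
contact_force: [0.7, -0.4, 0.3]
width: 1.001
```

Request:
{"method": "arm_command", "body": {"rows": [[[0.012, 0, 0.033, 0], [0.012, 0, 0.033, 0], [0.012, 0, 0.033, 0], [0.012, 0, 0.033, 0], [0.012, 0, 0.033, 0]]]}}

```text
time_s: 1.65
ee_pos: [0.3105, -0.4064, 0.2533]
eef_rot: [-0.707, 0.707, -0.002, 0.002]
contact_force: [0.8, -0.4, 0.5]
width: 1.001
```

Request:
{"method": "arm_command", "body": {"rows": [[[0.012, 0, 0.033, 0], [0.012, 0, 0.033, 0], [0.012, 0, 0.033, 0], [0.012, 0, 0.033, 0], [0.012, 0, 0.033, 0]]]}}

```text
time_s: 2.15
ee_pos: [0.3705, -0.2413, 0.2534]
eef_rot: [-0.707, 0.707, -0.002, 0.002]
contact_force: [0.0, 0.0, -0.5]
width: 1.0
```

Request:
{"method": "arm_command", "body": {"rows": [[[0.011, 0, 0.035, 0], [0.011, 0, 0.035, 0], [0.011, 0, 0.033, 0], [0.011, 0, 0.033, 0], [0.011, 0, 0.033, 0]]]}}

```text
time_s: 2.65
ee_pos: [0.4254, -0.0723, 0.2535]
eef_rot: [-0.707, 0.707, -0.002, 0.002]
contact_force: [0.6, -0.4, -0.5]
width: 1.0
```

```bash
python3 - <<'E'
from m import *
store("wrist","w1"); im,d,K,M,o=load("w1"); P=pts(d,K,M,o); ok=d>0
for a in L[:1]+L[9:10]: report(P,ok,*a)
b=ok&(np.abs(P[...,2])<.01);print("bench",np.median(P[b][:,2]), P[ok].min(0),P[ok].max(0))
I=load("top0")
# pan and plate from image: pan circle mask by depth; plate ring by edge centre
print("ringguess",ray(314.4,184,.085,*I[2:]),"pan",ray(173.2,177.6,.06,*I[2:]))
S=load("scene0"); a=S[0][185:270,145:230]; b=I[0][150:225,280:345]
w=cv2.resize(a,(400,400),interpolation=3); v=cv2.resize(b,(346,400),interpolation=3)
save("c2.png",cv2.convertScaleAbs(np.hstack([w,v]),alpha=1.2))
E
```

```text
small 595 mid [ 0.4252 -0.0727] circ [ 0.4258 -0.0724] 0.0222 z med/95 0.0588 0.0605 rect [ 0.4271 -0.0728] [0.044 0.043] 19.5
jar 1424 mid [0.4279 0.0608] circ [0.4279 0.0608] 0.0211 z med/95 0.0604 0.0617 rect [0.4278 0.0608] [0.041 0.042] 1.4
bench -0.0003469146378246857 [-0.06540738 -0.50976173 -0.00387643] [0.89121817 0.12707784 0.3300007 ]
ringguess [ 0.58378338 -0.20008315  0.085     ] pan [0.60469285 0.23623762 0.06      ]
```

View pics/c2.png

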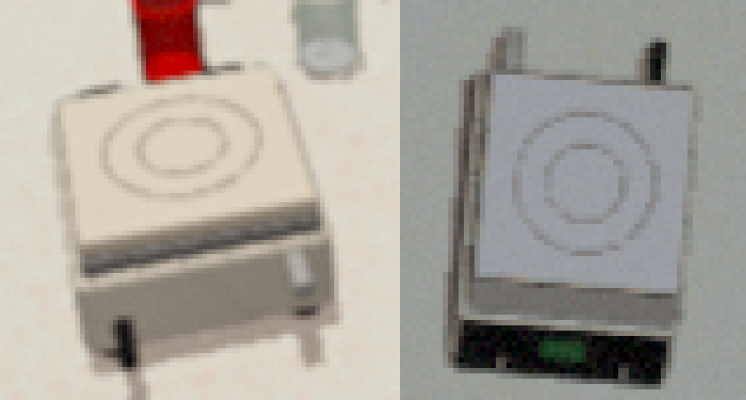

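View pics/w1.png

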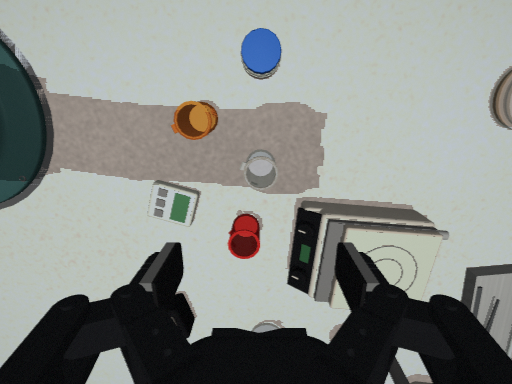

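Request:
{"method": "arm_command", "body": {"rows": [[[0.0006, 0.035, 0, 0], [0, 0.035, 0, 0], [0, 0.035, 0, 0], [0, 0.03, 0, 0], [0, 0.025, 0, 0]]]}}

```text
time_s: 3.2
ee_pos: [0.4254, -0.0737, 0.0917]
eef_rot: [0.707, -0.707, 0.002, -0.001]
contact_force: [0.4, 0.0, -0.1]
width: 1.006
```

Request:
{"method": "arm_command", "body": {"rows": [[[0, 0.02, 0, 0], [0, 0.015, 0, 0], [0, 0.01, 0, 0], [0, 0.0085, 0, 0], [0, 0, 0, 0]]]}}

```text
time_s: 3.7
ee_pos: [0.4256, -0.0737, 0.0393]
eef_rot: [0.707, -0.707, 0.001, -0.0]
contact_force: [-0.8, 0.0, 0.5]
width: 0.999
```

Request:
{"method": "arm_command", "body": {"rows": [[[0, 0, 0, 0], [0, 0, 0, 0], [0, 0, 0, 0], [0, 0, 0, 0], [0, 0, 0, 0]]], "jaw": 0}}

```text
time_s: 4.2
ee_pos: [0.4261, -0.0739, 0.0405]
eef_rot: [-0.707, 0.707, 0.0, 0.0]
contact_force: [-4.2, 0.1, 15.7]
width: 0.482
```

Request:
{"method": "arm_command", "body": {"rows": [[[0, 0, 0, 0], [0, 0, 0, 0], [0, 0, 0, 0], [0, 0, 0, 0], [0, 0, 0, 0]]]}}

```text
time_s: 4.7
ee_pos: [0.4261, -0.0739, 0.0405]
eef_rot: [-0.707, 0.707, 0.0, 0.0]
contact_force: [-4.3, -0.2, 16.6]
width: 0.483
```

```bash
python3 - <<'E'
from m import *
for n,u,v in(("scene0",184.1,215.8),("top0",314.4,184.),("w1",388,265)):
    print(n,ray(u,v,.085,*load(n)[2:]))
E
```

```text
scene0 [ 0.58593715 -0.19711143  0.085     ]
top0 [ 0.58378338 -0.20008315  0.085     ]
w1 [ 0.58745085 -0.18548021  0.085     ]
```

Request:
{"method": "arm_command", "body": {"rows": [[[0, -0.01, 0, 0], [0, -0.025, 0, 0], [0, -0.035, 0, 0], [0, -0.035, 0, 0], [0, -0.025, 0, 0]]]}}

```text
time_s: 5.2
ee_pos: [0.426, -0.0736, 0.1724]
eef_rot: [-0.707, 0.707, 0.001, 0.001]
contact_force: [-0.5, -0.7, -0.3]
width: 0.478
```

Request:
{"method": "arm_command", "body": {"rows": [[[0.012, 0, 0.02, 0], [0.018, 0, 0.031, 0], [0.018, 0, 0.031, 0], [0.018, 0, 0.031, 0], [0.018, 0, 0.031, 0]]]}}

```text
time_s: 5.7
ee_pos: [0.5103, 0.0715, 0.1705]
eef_rot: [-0.707, 0.707, -0.0, 0.0]
contact_force: [1.1, -0.2, -0.5]
width: 0.482
```

Request:
{"method": "arm_command", "body": {"rows": [[[0.018, 0, 0.031, 0], [0.018, 0, 0.031, 0], [0.018, 0, 0.031, 0], [0.018, 0, 0.031, 0], [0.014, 0, 0.025, 0]]]}}

```text
time_s: 6.2
ee_pos: [0.5963, 0.2211, 0.1705]
eef_rot: [0.707, -0.707, -0.0, 0.0]
contact_force: [0.7, 0.2, -0.6]
width: 0.481
```

Request:
{"method": "arm_command", "body": {"rows": [[[0.009, 0, 0.019, 0], [0, 0, 0, 0], [0, 0, 0, 0], [0, 0, 0, 0], [0, 0, 0, 0]]]}}

```text
time_s: 6.7
ee_pos: [0.6049, 0.2372, 0.1701]
eef_rot: [-0.707, 0.707, -0.0, 0.0]
contact_force: [-0.0, 0.1, 0.1]
width: 0.481
```

```bash
python3 - <<'E'
from m import *
store("wrist","w2"); im,d,K,M,o=load("w2"); P=pts(d,K,M,o); ok=d>0
report(P,ok,*L[4]); report(P,ok,"held",(.606,.2375),.04,.09,.21)
b=ok&(np.abs(P[...,2])<.01);print("bench",np.median(P[b][:,2])); print(arm.observe()["ee_pos"])
E
```

```text
pan 9846 mid [0.6074 0.2463] circ [0.6072 0.2386] 0.0593 z med/95 0.0596 0.0607 rect [0.6074 0.2463] [0.103 0.119] 90.0
held 13922 mid [0.606  0.2386] circ [0.6057 0.2362] 0.0365 z med/95 0.1821 0.2041 rect [0.6058 0.2388] [0.08  0.044] 8.6
bench -0.00032470233682396765
[0.6048518  0.23734244 0.17006159]
```

View pics/w2.png

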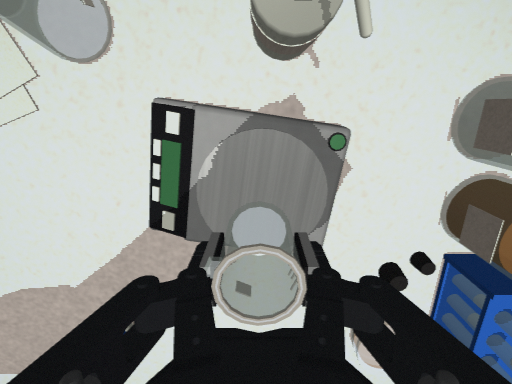

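```bash
python3 - <<'E'
from h import *
I=load("w2")
for v in (282,285): print(ray(260,v,.19,*I[2:]))
print(ray(259,246,.19,*I[2:]),ray(259,323,.19,*I[2:]))
P=pts(*I[1:]); print(P[246:252,259],P[318:323,259])
E
```

```text
[0.60542582 0.24222234 0.19      ]
[0.60542677 0.24062134 0.19      ]
[0.60498945 0.26042943 0.19      ] [0.60496506 0.21909814 0.19      ]
[[0.6049897  0.26015176 0.18951886]
 [0.60498962 0.25942937 0.18910966]
 [0.60498957 0.25866572 0.18863909]
 [0.60498922 0.25825025 0.18876699]
 [0.60498886 0.25783775 0.18890002]
 [0.60498837 0.25758686 0.1893019 ]] [[0.60496723 0.22068869 0.1885619 ]
 [0.60496663 0.22093339 0.18943567]
 [0.60496621 0.22057132 0.18967616]
 [0.60496594 0.21966766 0.18936152]
 [0.60496588 0.21802755 0.18830369]]
```

Request:
{"method": "arm_command", "body": {"rows": [[[0.0018, 0.02, -0.001, 0], [0, 0.02, 0, 0], [0, 0.014, 0, 0], [0, 0.007, 0, 0], [0, 0.003, 0, 0]]]}}

```text
time_s: 7.25
ee_pos: [0.6065, 0.2371, 0.1054]
eef_rot: [-0.707, 0.707, -0.0, -0.0]
contact_force: [-0.2, -0.0, -0.1]
width: 0.482
```

Request:
{"method": "arm_command", "body": {"rows": [[[0, 0.001, 0, 0], [0, 0.001, 0, 0], [0, 0.001, 0, 0], [0, 0.001, 0, 0], [0, 0.001, 0, 0]]]}}

```text
time_s: 7.75
ee_pos: [0.6067, 0.2373, 0.1009]
eef_rot: [0.707, -0.707, -0.0, -0.0]
contact_force: [0.1, -0.6, -0.6]
width: 0.484
```

Request:
{"method": "arm_command", "body": {"rows": [[[0, 0.0004, 0, 0], [0, 0.0004, 0, 0], [0, 0.0003, 0, 0], [0, 0.0002, 0, 0], [0, 0, 0, 0]]]}}

```text
time_s: 8.25
ee_pos: [0.6067, 0.2373, 0.1006]
eef_rot: [-0.707, 0.707, 0.0, 0.0]
contact_force: [-7.8, -3.8, 16.0]
width: 0.483
```

Request:
{"method": "arm_command", "body": {"rows": [[[0, -0.0002, 0, 0], [0, 0, 0, 0], [0, 0, 0, 0], [0, 0, 0, 0], [0, 0, 0, 0]]], "jaw": 0.8}}

```text
time_s: 8.75
ee_pos: [0.6066, 0.2372, 0.0996]
eef_rot: [0.707, -0.707, 0.0, 0.0]
contact_force: [1.1, 0.0, -0.3]
width: 0.798
```

Request:
{"method": "arm_command", "body": {"rows": [[[0, -0.01, 0, 0], [0, -0.02, 0, 0], [0, -0.03, 0, 0], [0, -0.03, 0, 0], [0, -0.03, 0, 0]]]}}

```text
time_s: 9.25
ee_pos: [0.6065, 0.2373, 0.2217]
eef_rot: [0.707, -0.707, -0.0, -0.0]
contact_force: [-0.4, -1.0, -0.2]
width: 0.795
```

```bash
python3 - <<'E'
from m import *
store("wrist","w3"); im,d,K,M,o=load("w3"); P=pts(d,K,M,o); ok=d>0
report(P,ok,*L[4]); report(P,ok,"small",(.606,.2375),.035,.105,.13)
print(arm.observe()["ee_pos"])
E
```

```text
pan 7293 mid [0.6073 0.2381] circ [0.6072 0.238 ] 0.0598 z med/95 0.0597 0.0638 rect [0.6073 0.238 ] [0.119 0.119] 49.9
small 1000 mid [0.6045 0.2384] circ [0.6049 0.2393] 0.0225 z med/95 0.1191 0.1206 rect [0.6063 0.2385] [0.043 0.043] 19.0
[0.60794521 0.23836708 0.22684916]
```

View pics/w3.png

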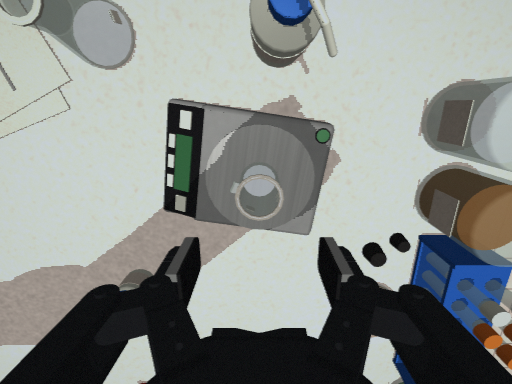

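Request:
{"method": "arm_command", "body": {"rows": [[[-0.004, -0.02, -0.016, 0], [-0.009, -0.01, -0.031, 0], [-0.009, 0, -0.032, 0], [-0.009, 0, -0.034, 0], [-0.009, 0, -0.034, 0]]], "jaw": 1}}

```text
time_s: 9.8
ee_pos: [0.5661, 0.0891, 0.2503]
eef_rot: [-0.707, 0.707, 0.0, 0.0]
contact_force: [0.2, 0.3, 0.2]
width: 1.001
```

Request:
{"method": "arm_command", "body": {"rows": [[[-0.009, 0, -0.034, 0], [-0.009, 0, -0.034, 0], [-0.009, 0, -0.034, 0], [-0.009, 0, -0.034, 0], [-0.009, 0, -0.034, 0]]]}}

```text
time_s: 10.3
ee_pos: [0.5211, -0.081, 0.2503]
eef_rot: [-0.707, 0.707, 0.0, 0.0]
contact_force: [0.5, 0.3, 0.2]
width: 1.001
```

Request:
{"method": "arm_command", "body": {"rows": [[[-0.009, 0, -0.034, 0], [-0.009, 0, -0.034, 0], [-0.009, 0, -0.034, 0], [-0.009, 0, -0.034, 0], [-0.009, 0, -0.034, 0]]]}}

```text
time_s: 10.8
ee_pos: [0.4761, -0.251, 0.2504]
eef_rot: [-0.707, 0.707, 0.0, 0.0]
contact_force: [0.0, -0.5, -0.1]
width: 0.999
```

Request:
{"method": "arm_command", "body": {"rows": [[[-0.009, 0, -0.034, 0], [-0.009, 0, -0.034, 0], [-0.009, 0, -0.034, 0], [-0.009, 0, -0.034, 0], [0, 0, 0, 0]]]}}

```text
time_s: 11.3
ee_pos: [0.4384, -0.3902, 0.2497]
eef_rot: [-0.707, 0.707, -0.002, 0.002]
contact_force: [-0.7, 0.4, -0.4]
width: 1.005
```

```bash
python3 - <<'E'
from m import *
store("wrist","w4"); im,d,K,M,o=load("w4"); P=pts(d,K,M,o); ok=d>0
report(P,ok,*L[1]); report(P,ok,*L[6])
print(arm.observe()["ee_pos"])
E
```

```text
large 1008 mid [ 0.4368 -0.3865] circ [ 0.4373 -0.3855] 0.0311 z med/95 0.0788 0.0804 rect [ 0.4366 -0.3868] [0.061 0.061] 12.0
funnel 944 mid [ 0.5671 -0.3938] circ [ 0.5693 -0.3936] 0.0295 z med/95 0.1571 0.1601 rect [ 0.5658 -0.393 ] [0.059 0.052] 80.6
[ 0.43954903 -0.38762107  0.24976784]
```

Request:
{"method": "arm_command", "body": {"rows": [[[-0.0025, 0.03, 0.001, 0], [0, 0.035, 0, 0], [0, 0.035, 0, 0], [0, 0.03, 0, 0], [0, 0.025, 0, 0]]]}}

```text
time_s: 11.85
ee_pos: [0.4384, -0.3834, 0.0936]
eef_rot: [0.707, -0.707, -0.0, 0.0]
contact_force: [0.1, 0.3, 0.3]
width: 1.002
```

Request:
{"method": "arm_command", "body": {"rows": [[[0, 0.018, 0, 0], [0, 0.012, 0, 0], [0, 0.008, 0, 0], [0, 0.006, 0, 0], [0, 0, 0, 0]]]}}

```text
time_s: 12.35
ee_pos: [0.4381, -0.3846, 0.0506]
eef_rot: [0.707, -0.707, 0.0, 0.0]
contact_force: [-0.5, -0.4, 0.5]
width: 1.002
```

Request:
{"method": "arm_command", "body": {"rows": [[[0, 0, 0, 0], [0, 0, 0, 0], [0, 0, 0, 0], [0, 0, 0, 0], [0, 0, 0, 0]]], "jaw": 0}}

```text
time_s: 12.85
ee_pos: [0.4384, -0.385, 0.0518]
eef_rot: [-0.707, 0.707, 0.0, 0.0]
contact_force: [-2.8, 2.2, 12.2]
width: 0.701
```

Request:
{"method": "arm_command", "body": {"rows": [[[0, -0.004, 0, 0], [0, -0.02, 0, 0], [0, -0.035, 0, 0], [0, -0.035, 0, 0], [0, -0.035, 0, 0]]]}}

```text
time_s: 13.35
ee_pos: [0.438, -0.3846, 0.1815]
eef_rot: [-0.707, 0.707, 0.0, 0.0]
contact_force: [-0.3, 0.0, -0.7]
width: 0.701
```

Request:
{"method": "arm_command", "body": {"rows": [[[0, -0.021, 0, 0], [0, 0, 0, 0], [0, 0, 0, 0], [0, 0, 0, 0], [0, 0, 0, 0]]]}}

```text
time_s: 13.85
ee_pos: [0.4377, -0.3844, 0.1996]
eef_rot: [0.708, -0.707, 0.0, 0.0]
contact_force: [-0.1, -0.0, -1.3]
width: 0.699
```

Request:
{"method": "arm_command", "body": {"rows": [[[0.008, 0, 0.01, 0], [0.016, 0, 0.02, 0], [0.02, 0, 0.025, 0], [0.02, 0, 0.025, 0], [0.02, 0, 0.025, 0]]]}}

```text
time_s: 14.35
ee_pos: [0.5231, -0.2777, 0.2003]
eef_rot: [0.707, -0.707, -0.0, 0.0]
contact_force: [0.6, -0.2, -1.2]
width: 0.699
```

Request:
{"method": "arm_command", "body": {"rows": [[[0.02, 0, 0.025, 0], [0.02, 0, 0.025, 0], [0.016, 0, 0.02, 0], [0.008, 0, 0.0105, 0], [0, 0, 0, 0]]]}}

```text
time_s: 14.85
ee_pos: [0.5869, -0.1969, 0.2003]
eef_rot: [0.708, -0.707, -0.001, 0.001]
contact_force: [-0.6, -0.8, -1.2]
width: 0.697
```

Request:
{"method": "arm_command", "body": {"rows": [[[0, 0, 0, 0], [0, 0, 0, 0], [0, 0, 0, 0], [0, 0, 0, 0], [0, 0, 0, 0]]]}}

```text
time_s: 15.35
ee_pos: [0.5859, -0.1996, 0.2007]
eef_rot: [-0.707, 0.707, -0.0, 0.0]
contact_force: [-0.6, -0.2, -1.4]
width: 0.7
```

```bash
python3 - <<'E'
from m import *
store("wrist","w5"); im,d,K,M,o=load("w5"); P=pts(d,K,M,o); ok=d>0
report(P,ok,"plate",(.585,-.198),.095,.081,.092)
report(P,ok,"rim",(.586,-.199),.037,.22,.235)
s=arm.observe();print(s["ee_pos"],s["eef_rot"])
E
```

```text
plate 10360 mid [ 0.5845 -0.1915] circ [ 0.5824 -0.1949] 0.0727 z med/95 0.0846 0.0857 rect [ 0.5848 -0.1941] [0.111 0.12 ] 84.8
rim 4240 mid [ 0.586  -0.1951] circ [ 0.5869 -0.1981] 0.0321 z med/95 0.2279 0.231 rect [ 0.5861 -0.1951] [0.071 0.051] 0.3
[ 0.58595043 -0.19952598  0.20067665] [-7.07105940e-01  7.07107576e-01 -2.11886313e-04  1.47455705e-04]
```

View pics/w5.png

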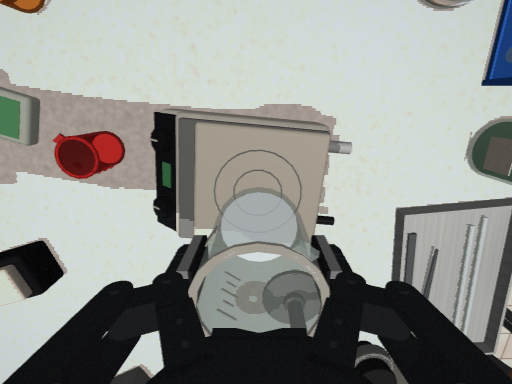

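```bash
python3 - <<'E'
from h import *
I=load("w5"); P=pts(*I[1:])
print(P[240:252,258].round(4))
print(ray(258,242.5,.229,*I[2:]),ray(187,292,.229,*I[2:]),ray(330,292,.229,*I[2:]))
for a in((258,150,.0846),(214,190,.0846),(302,190,.0846),(258,170,.0846)): print(a,ray(*a,*I[2:]).round(4))
E
```

```text
[[ 0.5856 -0.171   0.2252]
 [ 0.5856 -0.1707  0.2266]
 [ 0.5856 -0.1708  0.2272]
 [ 0.5856 -0.1702  0.229 ]
 [ 0.5856 -0.1703  0.2297]
 [ 0.5856 -0.1712  0.2288]
 [ 0.5856 -0.1719  0.2284]
 [ 0.5856 -0.1721  0.2288]
 [ 0.5856 -0.1727  0.2285]
 [ 0.5856 -0.1731  0.2286]
 [ 0.5856 -0.1733  0.2291]
 [ 0.5856 -0.174   0.2286]]
[ 0.58563385 -0.17002092  0.229     ] [ 0.5561029  -0.19316558  0.229     ] [ 0.61551633 -0.19317686  0.229     ]
(258, 150, 0.0846) [ 0.5852 -0.1584  0.0846]
(214, 190, 0.0846) [ 0.5441 -0.1957  0.0846]
(302, 190, 0.0846) [ 0.6262 -0.1958  0.0846]
(258, 170, 0.0846) [ 0.5852 -0.1766  0.0846]
```

Request:
{"method": "arm_command", "body": {"rows": [[[-0.0005, 0.015, 0.001, 0], [0, 0.02, 0, 0], [0, 0.014, 0, 0], [0, 0.007, 0, 0], [0, 0.004, 0, 0]]]}}

```text
time_s: 15.9
ee_pos: [0.5854, -0.1981, 0.1398]
eef_rot: [0.707, -0.707, 0.0, 0.0]
contact_force: [-0.1, -1.5, -1.7]
width: 0.698
```

Request:
{"method": "arm_command", "body": {"rows": [[[0, 0.001, 0, 0], [0, 0.0007, 0, 0], [0, 0.0005, 0, 0], [0, 0.0004, 0, 0], [0, 0, 0, 0]]]}}

```text
time_s: 16.4
ee_pos: [0.5857, -0.1983, 0.1383]
eef_rot: [-0.707, 0.707, 0.0, 0.0]
contact_force: [-0.3, -0.1, -1.0]
width: 0.702
```

Request:
{"method": "arm_command", "body": {"rows": [[[0, 0.0004, 0, 0], [0, 0.0004, 0, 0], [0, 0.0004, 0, 0], [0, 0.0003, 0, 0], [0, 0, 0, 0]]]}}

```text
time_s: 16.9
ee_pos: [0.5856, -0.1982, 0.1369]
eef_rot: [-0.707, 0.707, -0.0, -0.0]
contact_force: [-2.8, 0.2, 4.5]
width: 0.696
```

Contact. Release, retract, check.

Request:
{"method": "arm_command", "body": {"rows": [[[0, 0, 0, 0], [0, 0, 0, 0], [0, 0, 0, 0], [0, 0, 0, 0], [0, 0, 0, 0]]], "jaw": 1}}

```text
time_s: 17.4
ee_pos: [0.5856, -0.1983, 0.1365]
eef_rot: [0.707, -0.707, 0.0, -0.0]
contact_force: [-0.6, 0.7, 0.9]
width: 0.999
```

Request:
{"method": "arm_command", "body": {"rows": [[[0, -0.01, 0, 0], [0, -0.025, 0, 0], [0, -0.035, 0, 0], [0, -0.035, 0, 0], [0, -0.01, 0, 0]]]}}

```text
time_s: 17.9
ee_pos: [0.5869, -0.1983, 0.2561]
eef_rot: [-0.707, 0.708, 0.002, 0.002]
contact_force: [-0.7, -0.0, 0.5]
width: 1.001
```

Request:
{"method": "arm_command", "body": {"rows": [[[0, 0, 0, 0], [0, 0, 0, 0], [0, 0, 0, 0], [0, 0, 0, 0], [0, 0, 0, 0]]]}}

```text
time_s: 18.4
ee_pos: [0.5854, -0.1982, 0.2508]
eef_rot: [0.707, -0.707, 0.0, 0.0]
contact_force: [-0.8, 0.4, 0.3]
width: 0.998
```

```bash
python3 - <<'E'
from m import *
store("wrist","w6"); im,d,K,M,o=load("w6"); P=pts(d,K,M,o); ok=d>0
report(P,ok,"plate",(.585,-.198),.095,.081,.092)
report(P,ok,"large",(.586,-.199),.04,.155,.175)
report(P,ok,*L[6])
print(arm.observe()["ee_pos"])
E
```

```text
plate 7757 mid [ 0.5846 -0.1986] circ [ 0.5845 -0.1977] 0.0761 z med/95 0.0847 0.089 rect [ 0.5843 -0.1986] [0.12 0.12] 84.7
large 1443 mid [ 0.5851 -0.1999] circ [ 0.5861 -0.1989] 0.0313 z med/95 0.1642 0.1655 rect [ 0.5851 -0.2   ] [0.061 0.061] 6.4
funnel few 0
[ 0.58545166 -0.19819761  0.25100854]
```

View pics/w6.png

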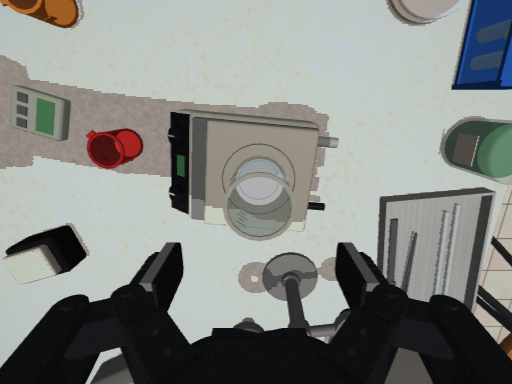

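Request:
{"method": "arm_command", "body": {"rows": [[[-0.005, 0, 0.018, 0], [-0.009, 0, 0.035, 0], [-0.009, 0, 0.035, 0], [-0.009, 0, 0.035, 0], [-0.009, 0, 0.035, 0]]]}}

```text
time_s: 18.95
ee_pos: [0.5437, -0.0383, 0.2515]
eef_rot: [0.707, -0.707, -0.0, 0.0]
contact_force: [0.8, 0.7, 0.2]
width: 0.999
```

Request:
{"method": "arm_command", "body": {"rows": [[[-0.009, 0, 0.035, 0], [-0.009, 0, 0.035, 0], [-0.009, 0, 0.035, 0], [-0.009, 0, 0.035, 0], [-0.009, 0, 0.035, 0]]]}}

```text
time_s: 19.45
ee_pos: [0.4985, 0.1366, 0.2516]
eef_rot: [-0.707, 0.707, 0.0, -0.0]
contact_force: [1.1, 0.3, -0.2]
width: 1.005
```

Request:
{"method": "arm_command", "body": {"rows": [[[-0.009, 0, 0.035, 0], [-0.009, 0, 0.035, 0], [-0.009, 0, 0.035, 0], [-0.009, 0, 0.035, 0], [-0.009, 0, 0.035, 0]]]}}

```text
time_s: 19.95
ee_pos: [0.4534, 0.3114, 0.2516]
eef_rot: [-0.707, 0.707, 0.0, -0.0]
contact_force: [0.8, -0.5, -0.6]
width: 0.999
```

Request:
{"method": "arm_command", "body": {"rows": [[[-0.009, 0, 0.035, 0], [-0.009, 0, 0.03, 0], [-0.005, 0, 0.016, 0], [0, 0, 0, 0], [0, 0, 0, 0]]]}}

```text
time_s: 20.45
ee_pos: [0.4311, 0.3907, 0.2514]
eef_rot: [-0.707, 0.707, 0.0, -0.0]
contact_force: [1.2, -0.2, -0.7]
width: 0.998
```

Request:
{"method": "arm_command", "body": {"rows": [[[0, 0, 0, 0], [0, 0, 0, 0], [0, 0, 0, 0], [0, 0, 0, 0], [0, 0, 0, 0]]]}}

```text
time_s: 20.95
ee_pos: [0.4317, 0.3906, 0.2516]
eef_rot: [0.707, -0.707, 0.0, -0.0]
contact_force: [-0.8, -0.4, -0.3]
width: 1.002
```

```bash
python3 - <<'E'
from m import *
store("wrist","w7"); im,d,K,M,o=load("w7"); P=pts(d,K,M,o); ok=d>0
report(P,ok,*L[2]);report(P,ok,*L[3])
print(arm.observe()["ee_pos"])
E
```

```text
flask 709 mid [0.4314 0.3917] circ [0.4312 0.3918] 0.0189 z med/95 0.1172 0.1185 rect [0.4313 0.3919] [0.037 0.037] 86.3
flaskbase 2398 mid [0.4314 0.3929] circ [0.431  0.3929] 0.0348 z med/95 0.0672 0.118 rect [0.4301 0.3934] [0.07  0.068] 27.1
[0.43172185 0.39064389 0.25161766]
```

Request:
{"method": "arm_command", "body": {"rows": [[[0, 0.025, 0.0014, 0], [0, 0.035, 0, 0], [0, 0.03, 0, 0], [0, 0.025, 0, 0], [0, 0.015, 0, 0]]]}}

```text
time_s: 21.5
ee_pos: [0.4312, 0.3917, 0.1197]
eef_rot: [-0.707, 0.707, -0.001, -0.001]
contact_force: [-0.6, -0.5, -0.0]
width: 0.999
```

Request:
{"method": "arm_command", "body": {"rows": [[[0, 0.01, 0, 0], [0, 0.0066, 0, 0], [0, 0, 0, 0], [0, 0, 0, 0], [0, 0, 0, 0]]]}}

```text
time_s: 22.0
ee_pos: [0.432, 0.3925, 0.1058]
eef_rot: [0.707, -0.707, -0.0, -0.0]
contact_force: [0.6, -0.0, 0.3]
width: 0.999
```

Request:
{"method": "arm_command", "body": {"rows": [[[0, 0, 0, 0], [0, 0, 0, 0], [0, 0, 0, 0], [0, 0, 0, 0], [0, 0, 0, 0]]], "jaw": 0}}

```text
time_s: 22.5
ee_pos: [0.4317, 0.3923, 0.1054]
eef_rot: [0.707, -0.707, -0.0, -0.0]
contact_force: [-1.5, -2.5, 5.8]
width: 0.402
```

Request:
{"method": "arm_command", "body": {"rows": [[[0, 0, 0, 0], [0, -0.005, 0, 0], [0, -0.015, 0, 0], [0, -0.02, 0, 0], [0, -0.02, 0, 0]]]}}

```text
time_s: 23.0
ee_pos: [0.4316, 0.3922, 0.1667]
eef_rot: [0.707, -0.707, -0.0, 0.0]
contact_force: [0.4, 0.4, -1.0]
width: 0.403
```

Request:
{"method": "arm_command", "body": {"rows": [[[0, -0.02, 0, 0], [0, -0.02, 0, 0], [0, 0, 0, 0], [0, 0, 0, 0], [0, 0, 0, 0]]]}}

```text
time_s: 23.5
ee_pos: [0.4315, 0.3919, 0.2046]
eef_rot: [-0.707, 0.707, -0.0, -0.0]
contact_force: [-1.0, 0.9, -1.7]
width: 0.403
```

```bash
python3 - <<'E'
from m import *
store("wrist","w8"); s=arm.observe();print(s["ee_pos"],s["eef_rot"],s["width"])
store("scene","s8"); a=load("w8")[0];b=load("s8")[0][90:230,250:450]
save("c8.png",np.vstack([a[100:],cv2.resize(b,(512,290))]))
E
```

```text
[0.43141574 0.39185934 0.20444042] [-7.06894839e-01  7.07318519e-01 -3.46041915e-04 -2.82198501e-04] 0.3980248946942871
```

View pics/c8.png

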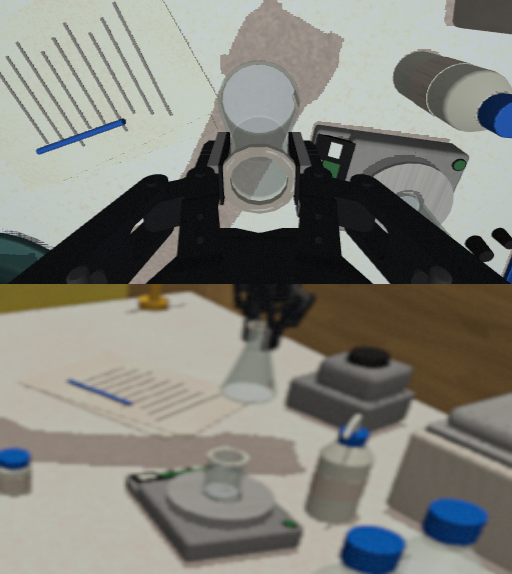

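Request:
{"method": "arm_command", "body": {"rows": [[[0, -0.01, -0.015, 0], [0, -0.01, -0.03, 0], [0, 0, -0.03, 0], [0, 0, -0.03, 0], [0, 0, -0.03, 0]]]}}

```text
time_s: 24.1
ee_pos: [0.4313, 0.2559, 0.2246]
eef_rot: [-0.707, 0.707, -0.0, -0.0]
contact_force: [0.3, -0.5, -1.1]
width: 0.404
```

Request:
{"method": "arm_command", "body": {"rows": [[[0, 0, -0.03, 0], [0, 0, -0.03, 0], [0.02, 0, -0.025, 0], [0.02, 0, -0.025, 0], [0.02, 0, -0.025, 0]]]}}

```text
time_s: 24.6
ee_pos: [0.4921, 0.1209, 0.2248]
eef_rot: [-0.707, 0.707, -0.0, -0.0]
contact_force: [0.0, 0.9, -0.9]
width: 0.4
```

Request:
{"method": "arm_command", "body": {"rows": [[[0.02, 0, -0.025, 0], [0.025, 0, -0.025, 0], [0.025, 0, -0.022, 0], [0.02, 0, -0.02, 0], [0.0146, 0, -0.0103, 0]]]}}

```text
time_s: 25.1
ee_pos: [0.5971, 0.0177, 0.2241]
eef_rot: [-0.707, 0.707, -0.001, 0.0]
contact_force: [-1.1, 0.1, -0.1]
width: 0.402
```

Request:
{"method": "arm_command", "body": {"rows": [[[0, 0, 0, 0], [0, 0, 0, 0], [0, 0, 0, 0], [0, 0, 0, 0], [0, 0, 0, 0]]]}}

```text
time_s: 25.6
ee_pos: [0.5959, 0.0203, 0.2251]
eef_rot: [-0.707, 0.707, 0.0, -0.0]
contact_force: [-0.1, -0.4, -0.9]
width: 0.402
```

```bash
python3 - <<'E'
from m import *
store("wrist","w9"); s=arm.observe();print(s["ee_pos"],s["eef_rot"])
im,d,K,M,o=load("w9"); P=pts(d,K,M,o); e=np.array(s["ee_pos"])
report(P,d>0,"neck",e[:2],.025,e[2]+.005,e[2]+.022)
v=np.arange(225,335,3); print(P[v,259][:, 1:].round(4).tolist())
E
```

```text
[0.59600468 0.02014634 0.22513539] [-7.07069583e-01  7.07143940e-01  1.89756094e-04 -1.29606244e-04]
neck 3571 mid [0.5961 0.0201] circ [0.5965 0.0217] 0.0219 z med/95 0.2373 0.2422 rect [0.5944 0.0206] [0.039 0.045] 80.3
[[0.0369, 0.2107], [0.0369, 0.2143], [0.0365, 0.2171], [0.0369, 0.2214], [0.0366, 0.224], [0.0367, 0.2274], [0.0367, 0.2303], [0.0393, 0.2376], [0.0371, 0.2366], [0.0358, 0.237], [0.0342, 0.237], [0.0032, 0.1908], [0.006, 0.1986], [0.0061, 0.2022], [0.0059, 0.205], [0.0061, 0.2083], [0.0066, 0.2121], [0.0054, 0.2132], [0.0065, 0.2175], [0.0066, 0.2203], [0.0058, 0.2218], [0.0059, 0.2245], [0.0065, 0.2276], [0.0058, 0.2291], [0.0057, 0.2314], [0.0057, 0.2336], [0.0059, 0.236], [0.0049, 0.2369], [0.0033, 0.2371], [0.0014, 0.2372], [-0.1439, 0.0849], [-0.1474, 0.0859], [-0.153, 0.085], [-0.1575, 0.0851], [-0.1631, 0.0842], [-0.1659, 0.0861], [0.0294, 0.2768]]
```

Request:
{"method": "arm_command", "body": {"rows": [[[0, 0.02, 0, 0], [0, 0.03, 0, 0], [0, 0.03, 0, 0], [0, 0.02, 0, 0], [0, 0.01, 0, 0]]]}}

```text
time_s: 26.15
ee_pos: [0.5954, 0.0199, 0.1133]
eef_rot: [0.707, -0.707, 0.001, 0.001]
contact_force: [0.6, -0.5, -1.4]
width: 0.405
```

Request:
{"method": "arm_command", "body": {"rows": [[[0, 0.005, 0, 0], [0, 0.002, 0, 0], [0, 0.0005, 0, 0], [0, 0, 0, 0], [0, 0, 0, 0]]]}}

```text
time_s: 26.65
ee_pos: [0.5965, 0.0198, 0.1081]
eef_rot: [-0.707, 0.707, 0.0, 0.0]
contact_force: [-0.3, 1.0, -0.5]
width: 0.402
```

Request:
{"method": "arm_command", "body": {"rows": [[[0, 0.0004, 0, 0], [0, 0.0004, 0, 0], [0, 0.0004, 0, 0], [0, 0.0003, 0, 0], [0, 0, 0, 0]]]}}

```text
time_s: 27.15
ee_pos: [0.5962, 0.0199, 0.1059]
eef_rot: [0.707, -0.707, 0.0, 0.0]
contact_force: [0.9, 0.3, -1.4]
width: 0.4
```

Request:
{"method": "arm_command", "body": {"rows": [[[0, 0.0004, 0, 0], [0, 0.0003, 0, 0], [0, 0, 0, 0], [0, 0, 0, 0], [0, 0, 0, 0]]]}}

```text
time_s: 27.65
ee_pos: [0.5962, 0.0199, 0.1054]
eef_rot: [0.707, -0.707, 0.0, -0.0]
contact_force: [-1.5, -0.6, 5.3]
width: 0.402
```

Request:
{"method": "arm_command", "body": {"rows": [[[0, 0, 0, 0], [0, 0, 0, 0], [0, 0, 0, 0], [0, 0, 0, 0], [0, 0, 0, 0]]], "jaw": 1}}

```text
time_s: 28.15
ee_pos: [0.5962, 0.0198, 0.1052]
eef_rot: [0.707, -0.707, 0.0, 0.0]
contact_force: [0.8, -0.3, 0.4]
width: 1.003
```

Request:
{"method": "arm_command", "body": {"rows": [[[0, -0.015, 0, 0], [0, -0.035, 0, 0], [0, -0.04, 0, 0], [0, -0.04, 0, 0], [0, -0.035, 0, 0]]]}}

```text
time_s: 28.65
ee_pos: [0.5961, 0.0201, 0.2736]
eef_rot: [0.707, -0.707, -0.001, -0.0]
contact_force: [0.3, -0.3, -0.5]
width: 1.002
```

Request:
{"method": "arm_command", "body": {"rows": [[[0, 0, 0, 0], [0, 0, 0, 0], [0, 0, 0, 0], [0, 0, 0, 0], [0, 0, 0, 0]]]}}

```text
time_s: 29.15
ee_pos: [0.596, 0.0198, 0.2695]
eef_rot: [0.707, -0.707, 0.0, 0.0]
contact_force: [0.6, -0.1, -0.3]
width: 1.0
```

```bash
python3 - <<'E'
from m import *
store("wrist","w10"); im,d,K,M,o=load("w10"); P=pts(d,K,M,o); ok=d>0
report(P,ok,"neck",(.596,.02),.03,.1,.14);report(P,ok,"base",(.596,.02),.05,.008,.14)
print(arm.observe()["ee_pos"])
E
```

```text
neck 613 mid [0.5955 0.0193] circ [0.5955 0.0195] 0.0189 z med/95 0.1173 0.1184 rect [0.5958 0.0198] [0.038 0.038] 31.4
base 2121 mid [0.5959 0.0213] circ [0.5956 0.0208] 0.0346 z med/95 0.0657 0.1181 rect [0.5958 0.0216] [0.067 0.07 ] 60.8
[0.5960131  0.01984986 0.26967252]
```

Request:
{"method": "arm_command", "body": {"rows": [[[0, 0, -0.02, 0], [-0.001, 0, -0.035, 0], [-0.002, 0, -0.035, 0], [-0.002, 0, -0.035, 0], [-0.002, 0, -0.035, 0]]]}}

```text
time_s: 29.7
ee_pos: [0.5889, -0.1415, 0.27]
eef_rot: [0.707, -0.707, 0.0, 0.0]
contact_force: [0.3, 0.4, 0.2]
width: 1.0
```

Request:
{"method": "arm_command", "body": {"rows": [[[-0.003, 0, -0.035, 0], [-0.003, 0, -0.035, 0], [-0.003, 0, -0.035, 0], [-0.003, 0, -0.035, 0], [-0.003, 0, -0.035, 0]]]}}

```text
time_s: 30.2
ee_pos: [0.5738, -0.3165, 0.2699]
eef_rot: [0.707, -0.707, 0.0, 0.0]
contact_force: [0.6, -0.0, 0.2]
width: 1.006
```

Request:
{"method": "arm_command", "body": {"rows": [[[-0.002, 0, -0.035, 0], [-0.002, 0, -0.03, 0], [0, 0, -0.013, 0], [0, 0, 0, 0], [0, 0, 0, 0]]]}}

```text
time_s: 30.7
ee_pos: [0.5706, -0.3919, 0.27]
eef_rot: [0.707, -0.707, -0.0, 0.0]
contact_force: [0.5, 0.9, 0.5]
width: 1.0
```

Request:
{"method": "arm_command", "body": {"rows": [[[0, 0, 0, 0], [0, 0, 0, 0], [0, 0, 0, 0], [0, 0, 0, 0], [0, 0, 0, 0]]]}}

```text
time_s: 31.2
ee_pos: [0.5702, -0.393, 0.2703]
eef_rot: [0.707, -0.707, 0.0, 0.0]
contact_force: [0.3, 0.6, 0.2]
width: 0.998
```

```bash
python3 - <<'E'
from m import *
store("wrist","w11"); im,d,K,M,o=load("w11"); P=pts(d,K,M,o); ok=d>0
report(P,ok,"funnel",(.57,-.393),.04,.15,.19);report(P,ok,"rimtop",(.57,-.393),.04,.156,.175)
print(arm.observe()["ee_pos"])
E
```

```text
funnel 827 mid [ 0.5732 -0.3942] circ [ 0.5717 -0.3943] 0.0305 z med/95 0.1587 0.1602 rect [ 0.5703 -0.3939] [0.059 0.059] 34.4
rimtop 594 mid [ 0.5732 -0.3942] circ [ 0.5716 -0.3944] 0.0304 z med/95 0.1592 0.1603 rect [ 0.5703 -0.394 ] [0.059 0.059] 34.6
[ 0.57020547 -0.3930712   0.27030312]
```

View pics/w11.png

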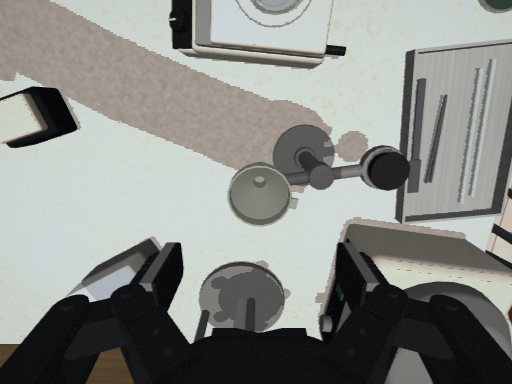

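Request:
{"method": "arm_command", "body": {"rows": [[[0, 0, 0, 8], [0, 0, 0, 8], [0, 0, 0, 8], [0, 0, 0, 8], [0, 0, 0, 8]]]}}

```text
time_s: 31.75
ee_pos: [0.5702, -0.3931, 0.2703]
eef_rot: [0.664, -0.664, 0.244, -0.244]
contact_force: [-0.0, -0.3, 1.2]
width: 1.001
```

Request:
{"method": "arm_command", "body": {"rows": [[[0, 0, 0, 8], [0, 0, 0, 8], [0, 0, 0, 8], [0, 0, 0, 8], [0, 0, 0, 8]]]}}

```text
time_s: 32.25
ee_pos: [0.5702, -0.3931, 0.2703]
eef_rot: [0.54, -0.54, 0.456, -0.456]
contact_force: [0.0, 0.5, -0.5]
width: 0.999
```

Request:
{"method": "arm_command", "body": {"rows": [[[0, 0, 0, 8], [0, 0, 0, 2], [0, 0, 0, 0], [0, 0, 0, 0], [0, 0, 0, 0]]]}}

```text
time_s: 32.75
ee_pos: [0.5702, -0.3932, 0.2702]
eef_rot: [0.5, -0.5, 0.5, -0.5]
contact_force: [-0.5, 0.8, -0.3]
width: 0.998
```

```bash
python3 - <<'E'
from m import *
store("wrist","w12"); im,d,K,M,o=load("w12"); P=pts(d,K,M,o); ok=d>0
report(P,ok,"funnel",(.57,-.393),.04,.15,.19);report(P,ok,"rimtop",(.57,-.393),.031,.156,.175)
q=P[ok&(P[...,2]>.148)&(np.hypot(P[...,0]-.5705,P[...,1]+.394)<.045)&(np.hypot(P[...,0]-.5705,P[...,1]+.394)>.033)]; print("tab",q.mean(0),len(q))
s=arm.observe();print(s["ee_pos"],rot(s["eef_rot"]).round(3).tolist())
E
```

```text
funnel 814 mid [ 0.5739 -0.394 ] circ [ 0.5726 -0.3943] 0.0305 z med/95 0.1587 0.1602 rect [ 0.5708 -0.3938] [0.059 0.059] 32.7
rimtop 503 mid [ 0.5711 -0.394 ] circ [ 0.5709 -0.3938] 0.0297 z med/95 0.1591 0.1603 rect [ 0.5712 -0.3938] [0.059 0.058] 2.4
tab [ 0.57995145 -0.39441089  0.31042932] 7040
[ 0.57015615 -0.39322693  0.27022578] [[0.001, -0.0, 1.0], [-1.0, 0.0, 0.001], [-0.0, -1.0, -0.0]]
```

View pics/w12.png

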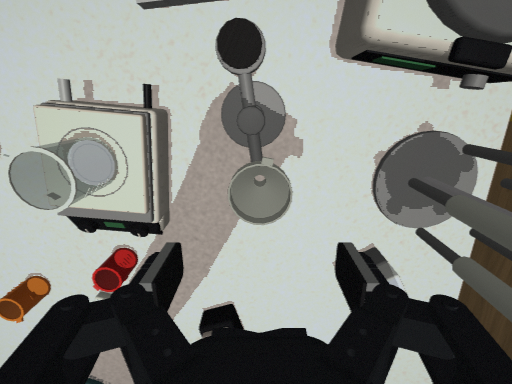

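Request:
{"method": "arm_command", "body": {"rows": [[[0.0008, 0.02, 0.001, 0], [0, 0.03, 0, 0], [0, 0.025, 0, 0], [0, 0.02, 0, 0], [0, 0.01, 0, 0]]]}}

```text
time_s: 33.3
ee_pos: [0.5705, -0.3937, 0.1633]
eef_rot: [0.5, -0.5, 0.501, -0.499]
contact_force: [-0.2, -0.6, -0.4]
width: 1.005
```

Request:
{"method": "arm_command", "body": {"rows": [[[0, 0.006, 0, 0], [0, 0.004, 0, 0], [0, 0, 0, 0], [0, 0, 0, 0], [0, 0, 0, 0]]]}}

```text
time_s: 33.8
ee_pos: [0.5714, -0.3941, 0.156]
eef_rot: [-0.5, 0.5, -0.5, 0.5]
contact_force: [-0.2, -0.0, -0.3]
width: 1.0
```

Request:
{"method": "arm_command", "body": {"rows": [[[0, 0, 0, 0], [0, 0, 0, 0], [0, 0, 0, 0], [0, 0, 0, 0], [0, 0, 0, 0]]], "jaw": 0}}

```text
time_s: 34.3
ee_pos: [0.5712, -0.3941, 0.1554]
eef_rot: [-0.5, 0.5, -0.5, 0.5]
contact_force: [-0.6, -0.1, 2.5]
width: 0.694
```

Request:
{"method": "arm_command", "body": {"rows": [[[0, 0, 0, 0], [0, -0.004, 0, 0], [0, -0.01, 0, 0], [0, -0.02, 0, 0], [0, -0.025, 0, 0]]]}}

```text
time_s: 34.8
ee_pos: [0.5709, -0.3937, 0.2149]
eef_rot: [0.5, -0.5, 0.501, -0.499]
contact_force: [0.4, -0.1, -0.6]
width: 0.694
```

Request:
{"method": "arm_command", "body": {"rows": [[[0, -0.025, 0, 0], [0, -0.026, 0, 0], [0, 0, 0, 0], [0, 0, 0, 0], [0, 0, 0, 0]]]}}

```text
time_s: 35.3
ee_pos: [0.5708, -0.3937, 0.2646]
eef_rot: [0.5, -0.5, 0.5, -0.5]
contact_force: [-0.6, 0.3, -1.5]
width: 0.697
```

```bash
python3 - <<'E'
from m import *
store("wrist","w13"); store("scene","s13"); s=arm.observe();print(s["ee_pos"])
a=load("w13")[0];b=load("s13")[0][90:300,20:260]
im,d,K,M,o=load("s13");P=pts(d,K,M,o); report(P,d>0,"stem",(.571,-.394),.02,.155,.188)
save("c13.png",np.hstack([a,cv2.resize(b,(288,252)).repeat(1,0) if 0 else cv2.resize(b,(288,384))]))
E
```

```text
[ 0.5708542  -0.39378401  0.2643678 ]
stem few 0
```

View pics/c13.png

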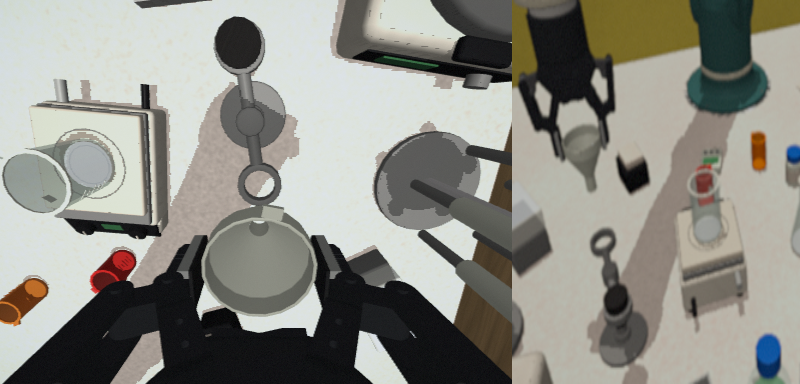

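Request:
{"method": "arm_command", "body": {"rows": [[[-0.015, -0.015, 0, 0], [-0.025, 0, 0.002, 0], [-0.03, 0, 0.002, 0], [-0.03, 0, 0.002, 0], [-0.03, 0, 0.002, 0]]]}}

```text
time_s: 35.9
ee_pos: [0.5792, -0.2619, 0.2808]
eef_rot: [0.5, -0.5, 0.5, -0.5]
contact_force: [-0.0, 0.0, -1.3]
width: 0.695
```

Request:
{"method": "arm_command", "body": {"rows": [[[-0.03, 0, 0.002, 0], [-0.03, 0, 0.002, 0], [-0.03, 0, 0.002, 0], [-0.03, 0, 0.002, 0], [-0.03, 0, 0.002, 0]]]}}

```text
time_s: 36.4
ee_pos: [0.589, -0.1119, 0.2809]
eef_rot: [0.5, -0.5, 0.5, -0.5]
contact_force: [1.3, -0.1, -0.8]
width: 0.693
```

Request:
{"method": "arm_command", "body": {"rows": [[[-0.03, 0, 0.002, 0], [-0.03, 0, 0.002, 0], [-0.03, 0, 0.002, 0], [-0.025, 0, 0.001, 0], [-0.0185, 0, 0, 0]]]}}

```text
time_s: 36.9
ee_pos: [0.5958, 0.0223, 0.2809]
eef_rot: [0.501, -0.5, 0.5, -0.499]
contact_force: [-0.1, -0.3, -0.4]
width: 0.697
```

Request:
{"method": "arm_command", "body": {"rows": [[[0, 0, 0, 0], [0, 0, 0, 0], [0, 0, 0, 0], [0, 0, 0, 0], [0, 0, 0, 0]]]}}

```text
time_s: 37.4
ee_pos: [0.5962, 0.0189, 0.2803]
eef_rot: [0.5, -0.5, 0.5, -0.5]
contact_force: [-1.3, 0.2, 0.0]
width: 0.692
```

```bash
python3 - <<'E'
from m import *
store("wrist","w14"); store("scene","s14");  s=arm.observe();print(s["ee_pos"])
im,d,K,M,o=load("s14");P=pts(d,K,M,o); ok=d>0
report(P,ok,"stem",(.596,.02),.014,.212-.0,.23)
for z in (.215,.222): 
    q=P[ok&(np.abs(P[...,2]-z)<.004)&(np.hypot(P[...,0]-.596,P[...,1]-.02)<.03)]; print(z,len(q),q.mean(0) if len(q) else 0)
report(P,ok,"neck",(.596,.02),.03,.105,.13)
im,d,K,M,o=load("w14");P=pts(d,K,M,o);report(P,d>0,"rim",(.596,.02),.032,.278,.292)
a=load("s14")[0][40:220,180:360]; w=load("w14")[0][:, 60:460]
save("c14.png",np.hstack([w,cv2.resize(a,(384,384))]))
E
```

```text
[0.59619838 0.01915518 0.28026968]
stem 40 mid [0.6008 0.0179] circ [0.5983 0.0187] 0.0075 z med/95 0.2218 0.2292 rect [0.6018 0.0172] [0.015 0.006] 65.9
0.215 14 [0.60201247 0.01721625 0.21706513]
0.222 21 [0.60165576 0.01709137 0.22184595]
neck 138 mid [0.5969 0.0206] circ [0.5967 0.02  ] 0.019 z med/95 0.1157 0.1198 rect [0.5968 0.0188] [0.037 0.036] 31.8
rim 2777 mid [0.5966 0.0196] circ [0.5964 0.0197] 0.031 z med/95 0.2829 0.2888 rect [0.5957 0.0192] [0.06 0.06] 44.7
```

View pics/c14.png

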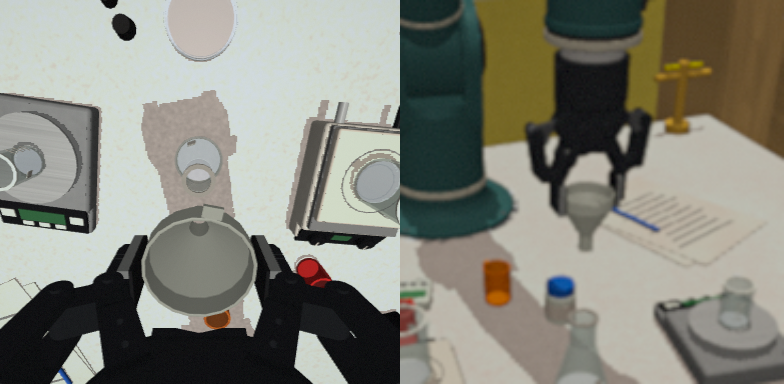

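Request:
{"method": "arm_command", "body": {"rows": [[[-0.0006, 0.02, -0.0003, 0], [0, 0.03, 0, 0], [0, 0.02, 0, 0], [0, 0.01, 0, 0], [0, 0.006, 0, 0]]]}}

```text
time_s: 38.0
ee_pos: [0.5959, 0.02, 0.1937]
eef_rot: [0.5, -0.5, 0.5, -0.5]
contact_force: [0.2, 0.0, -0.1]
width: 0.696
```

Request:
{"method": "arm_command", "body": {"rows": [[[0, 0.006, 0, 0], [0, 0.006, 0, 0], [0, 0.006, 0, 0], [0, 0.004, 0, 0], [0, 0, 0, 0]]]}}

```text
time_s: 38.5
ee_pos: [0.5957, 0.0202, 0.1718]
eef_rot: [0.5, -0.5, 0.5, -0.5]
contact_force: [0.8, 0.6, -0.8]
width: 0.697
```

Request:
{"method": "arm_command", "body": {"rows": [[[0, 0.004, 0, 0], [0, 0.004, 0, 0], [0, 0.003, 0, 0], [0, 0.002, 0, 0], [0, 0, 0, 0]]]}}

```text
time_s: 39.0
ee_pos: [0.5958, 0.0201, 0.159]
eef_rot: [0.5, -0.5, 0.5, -0.5]
contact_force: [0.3, 0.1, 0.5]
width: 0.696
```

Request:
{"method": "arm_command", "body": {"rows": [[[0, 0.0005, 0, 0], [0, 0.0005, 0, 0], [0, 0.0005, 0, 0], [0, 0.0005, 0, 0], [0, 0, 0, 0]]]}}

```text
time_s: 39.5
ee_pos: [0.5959, 0.0201, 0.1572]
eef_rot: [0.5, -0.5, 0.5, -0.5]
contact_force: [0.6, -0.3, -0.3]
width: 0.699
```

Request:
{"method": "arm_command", "body": {"rows": [[[0, 0.0005, 0, 0], [0, 0.0005, 0, 0], [0, 0.0003, 0, 0], [0, 0, 0, 0], [0, 0, 0, 0]]]}}

```text
time_s: 40.0
ee_pos: [0.596, 0.0201, 0.156]
eef_rot: [-0.5, 0.5, -0.5, 0.5]
contact_force: [0.3, -0.8, 1.8]
width: 0.696
```

Request:
{"method": "arm_command", "body": {"rows": [[[0, 0.0003, 0, 0], [0, 0.0003, 0, 0], [0, 0, 0, 0], [0, 0, 0, 0], [0, 0, 0, 0]]]}}

```text
time_s: 40.5
ee_pos: [0.596, 0.0201, 0.1555]
eef_rot: [-0.5, 0.5, -0.5, 0.5]
contact_force: [0.7, -1.4, 4.1]
width: 0.693
```

Request:
{"method": "arm_command", "body": {"rows": [[[0, 0, 0, 0], [0, 0, 0, 0], [0, 0, 0, 0], [0, 0, 0, 0], [0, 0, 0, 0]]], "jaw": 1}}

```text
time_s: 41.0
ee_pos: [0.5959, 0.0202, 0.1553]
eef_rot: [0.5, -0.5, 0.5, -0.5]
contact_force: [0.5, -0.4, -0.1]
width: 1.001
```

Request:
{"method": "arm_command", "body": {"rows": [[[0, -0.008, 0, 0], [0, -0.02, 0, 0], [0, -0.03, 0, 0], [0, -0.04, 0, 0], [0, -0.03, 0, 0]]]}}

```text
time_s: 41.5
ee_pos: [0.5961, 0.0203, 0.2863]
eef_rot: [0.5, -0.5, 0.5, -0.5]
contact_force: [-0.4, -0.5, -0.2]
width: 1.001
```

Request:
{"method": "arm_command", "body": {"rows": [[[0, 0, 0, 0], [0, 0, 0, 0], [0, 0, 0, 0], [0, 0, 0, 0], [0, 0, 0, 0]]]}}

```text
time_s: 42.0
ee_pos: [0.5957, 0.0201, 0.2826]
eef_rot: [0.5, -0.5, 0.5, -0.5]
contact_force: [-0.2, -0.1, -0.4]
width: 1.001
```

```bash
python3 - <<'E'
from m import *
for n in("wrist","scene","top"): store(n,n[0]+"15")
N=[("smallB",(.607,.238),.035,.105,.13),("largeB",(.585,-.199),.045,.15,.175),("funnel",(.596,.02),.04,.145,.18),("flaskbase",(.596,.02),.05,.008,.14)]+L[4:6]+L[8:]
for n in("w15","s15","t15"):
    im,d,K,M,o=load(n);P=pts(d,K,M,o);print(n)
    for a in N: report(P,d>0,*a)
save("c15.png",np.hstack([load("w15")[0][:,56:456],cv2.resize(load("s15")[0][100:300,130:400],(400,384))]))
E
```

```text
w15
smallB 1039 mid [0.6046 0.2387] circ [0.6058 0.2388] 0.0222 z med/95 0.1169 0.1201 rect [0.6067 0.2382] [0.043 0.044] 24.0
largeB 1853 mid [ 0.5859 -0.1981] circ [ 0.586  -0.1978] 0.0308 z med/95 0.1598 0.1654 rect [ 0.5851 -0.1981] [0.062 0.059] 15.4
funnel 880 mid [0.5988 0.0198] circ [0.5974 0.0197] 0.0303 z med/95 0.1574 0.1595 rect [0.5961 0.0198] [0.059 0.059] 31.9
flaskbase 2600 mid [0.6008 0.0203] circ [0.5999 0.0201] 0.0328 z med/95 0.1194 0.1384 rect [0.6011 0.0214] [0.06  0.069] 27.0
pan 4969 mid [0.6075 0.2373] circ [0.6075 0.238 ] 0.0598 z med/95 0.0594 0.061 rect [0.6086 0.2346] [0.12  0.114] 18.1
plate 6232 mid [ 0.5849 -0.1985] circ [ 0.5845 -0.1981] 0.0789 z med/95 0.0846 0.0869 rect [ 0.5847 -0.1981] [0.121 0.12 ] 84.8
dishes 3636 mid [0.7614 0.0167] circ [0.7734 0.0171] 0.0436 z med/95 0.0315 0.0329 rect [0.7613 0.0167] [0.062 0.089] 0.3
jar 616 mid [0.429  0.0613] circ [0.429  0.0614] 0.0211 z med/95 0.0603 0.0614 rect [0.4293 0.0611] [0.042 0.041] 34.6
wash few 0
s15
smallB 168 mid [0.6054 0.2386] circ [0.606  0.2396] 0.0227 z med/95 0.1153 0.1218 rect [0.607
[... 1192 characters left out ...]
4 z med/95 0.1634 0.1681 rect [ 0.5846 -0.1992] [0.059 0.06 ] 14.4
funnel few 0
flaskbase few 0
pan 999 mid [0.6056 0.2374] circ [0.6059 0.238 ] 0.0594 z med/95 0.0588 0.0646 rect [0.6055 0.2374] [0.119 0.116] 89.7
plate 1319 mid [ 0.5767 -0.1981] circ [ 0.5775 -0.1975] 0.0783 z med/95 0.0846 0.0907 rect [ 0.5764 -0.198 ] [0.122 0.135] 85.6
dishes 458 mid [0.7821 0.0182] circ [0.7781 0.0191] 0.0412 z med/95 0.0307 0.0365 rect [0.7845 0.0195] [0.065 0.087] 10.6
jar 48 mid [0.4255 0.0729] circ [0.426  0.0677] 0.015 z med/95 0.0597 0.065 rect [0.4247 0.074 ] [0.035 0.014] 10.5
wash 284 mid [0.6264 0.3807] circ [0.6301 0.3803] 0.0327 z med/95 0.1182 0.1643 rect [0.6262 0.3811] [0.066 0.055] 88.2
```

View pics/c15.png

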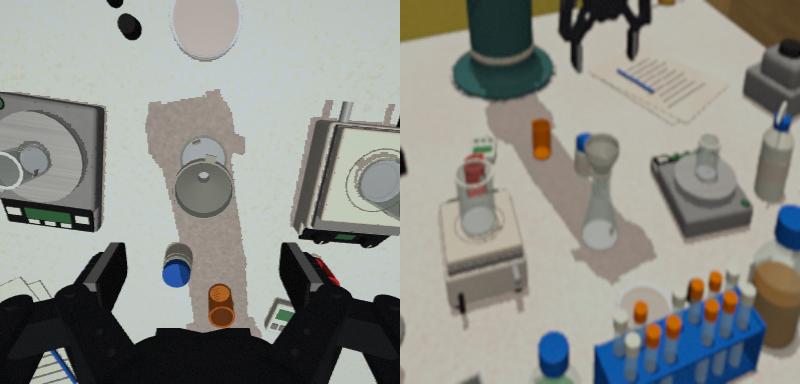

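```bash
python3 -c "
from workcell import arm
print(arm.close_job())"
```

```text
the job is handed in; nothing more can be done
None
```

The bench is set out as asked, and I handed the job in at about 42 s of simulated time. I placed things in the order given: small beaker, large beaker, flask, then funnel. Each one was eased down until light contact, at most about 16 N.

The last wrist-camera checks, with the scene camera agreeing to about 2 mm:

| Item | Measured middle (x, y in m) | Intended place (x, y in m) |
|---|---|---|
| Small beaker on the pan | (0.606, 0.238) | (0.607, 0.238) |
| Large beaker on the plate | (0.585, -0.198) | (0.585, -0.1985) |
| Flask, at the neck before the funnel went in | (0.596, 0.020) | midpoint (0.596, 0.020) |
| Funnel in the flask's mouth | (0.596, 0.020) | flask axis (0.596, 0.020) |

- **Funnel seating:** its top is at about 0.159 m, which matches the seated height given. It looks level.
- **Things left alone:** everything looked upright, and the jar, the wash bottle and the dishes read the same positions as at the start in views where they were not hidden. I saw no sign that the orange and red look-alikes had moved, but did not measure them.
- **Disagreements:** the final top-camera view had the arm blocking the flask and funnel, and partly blocking the jar and dishes, so its readings there were useless. Its outline of the stirrer plate took in part of the case edge, so its plate centre was about 8 mm off. I used the wrist and scene views for those instead. The flask base, seen only in part under the funnel, read up to 7 mm off, so I relied on the neck reading taken before seating.

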